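# Stack the empty parts tote over the flare nuts

### The job

Stack the empty parts tote squarely on top of the tote that holds the brass flare nuts. These are stack-nest totes: facing the same way one drops down inside the other and would sit on the nuts, so turn the empty one half round, its low front over the other's high back, so that it stands level on the rim; then let go. Leave the tote with the capacitor where it is.

Things in the scene. Friction and masses are not known exactly. Their poses are not given: they have to be found in the camera images.
- empty_tote: Empty grey plastic tote at the right, 125 long, 64 wide, 62 high; 0.11-0.23 kg. All three totes have this shape. Origin: centre of the underside; z up, x from the low front (x=-60) to the high back (+65); at yaw 0 the front faces the robot. Grip across the 64 mm width from above at x=0: upright side bands, z 32-62, whole from x=-43 to +18. Starts facing roughly the same way as the others.
- nut_tote: Same grey tote, loose, 0.3 kg, three brass flare nuts (21x18x26) in it; axes as above, rim 62 up, inner floor 8 up. Stands at the left beside the capacitor tote, either order. The empty tote turned half round on it, origins in line, rests on its rim by its side feet, origin 52 above this origin (bevelled bottom 10 below the rim); facing the same way it nests, down on to the nuts.
- capacitor_tote: Same grey tote with a white capacitor (35 across, 66 high) standing in it, 12 above the rim. Leave it. Origin and axes as for the empty tote. In each tote the front 17 mm is only 34 high, and each side has an open slot at x=18-42: there the feet of a tote facing the same way drop in.
- empty_front (a point): Middle of the low front lip of the empty tote, 60 mm from its origin along its -x and 32 mm up; shows which way it faces.
Mind the look-alikes: they are no part of the job. What is shaped like the empty_tote but brown is not meant.

How it is judged:
At the end, for the whole second after the job is handed in: The empty tote stands at rest on the rim of the flare-nut tote, its low front over the other's back: origins within 14 mm in plan, the upper 47 to 57 mm above the lower, lengths parallel within 10 degrees, both level within 4 degrees (horizontal distance between empty_tote and nut_tote below 0.014 m and z of empty_tote in the frame of nut_tote between 0.047 and 0.057 m and x of empty_front in the frame of nut_tote above 0.04 m and angle between the x axis of empty_tote and the x axis of nut_tote, either way round below 0.175 rad and angle between each of empty_tote, nut_tote's own z axis and vertical below 0.07 rad and linear speed of empty_tote below 0.02 m/s); the robot touches nothing.
It fails at once if the capacitor tote is pushed more than 40 mm (distance of capacitor_tote from where it was at the start of the episode above 0.04 m).
It also fails if it takes over 38 s, if anything falls off the work surface, if the arm or the gripper's body presses on something with over 40 N, if the wrist force passes 120 N, or if a joint passes its speed limit or range.

### The arm

A 7-joint arm with a two-finger parallel gripper is mounted at the origin on the work surface; the furniture and walls round the work are solid. World frame = base frame: x ahead of the robot, y to its left, z up, the work surface at z = 0. Lengths are in m, angles in rad, forces in N, time in s.
With the tool pointing down it reaches from about 0.4 to 0.875 m from the base axis. Payload 6.5 kg.
Tool frame: the origin (TCP) lies on the centre line of the jaws, within the pads' length; the fingertips stand 11 mm ahead of it and the grasp point (between the pads) lies 8 mm behind it; x points along the fingers, y is the direction in which the jaws open and shut, and the axes are right-handed (so a half turn about x gives the same grasp; the last joint's range is limited). The gripper opens to 85 mm and grips with 20 to 120 N. Pads are 22 mm wide; open, the fingers measure 114 mm over their backs; the gripper's body (76 mm by 85 mm) begins 54 mm behind the grasp point. The pads swing forward as they close: fully open they stand 13 mm farther back than shut.
Start: joints at [1.223, 0.536, -0.004, 1.538, 0.003, 1.067, -0.071], TCP at [0.181, -0.624, 0.242] pointing down, gripper open.
Joint ranges: [-2.7, 2.7], [-0.37, 2.16], [-1.27, 1.26], [0.24, 2.4], [-1.31, 4.45], [0.19, 1.91], [-2.76, 2.76]. Speed limits (rad/s): [2.39, 2.39, 3.14, 3.14, 3.14, 3.14, 3.14].

### API

Orientations are given as [roll, pitch, yaw] about the fixed x, y, z axes, in that order (R = Rz(yaw) Ry(pitch) Rx(roll)).
In Python, from rig import env, camera, calibration gives the robot as it stands. The module is installed in compiled form; this text tells all that it offers.
- The arm moves only by the shell command python3 -m jog 'ROWS'. ROWS is text: rows parted by semicolons, each of 7 numbers parted by spaces: the shift along the world's x, y, z in m, then the turn, a rotation vector about the world's x, y, z in degrees, then the finger opening in m, from 0 to 0.0854. In form: x y z ax ay az grip; .... A call has 1 to 5 rows; each row is the pose to reach, as a shift and turn from the pose measured when the call began; what a row does not reach only later rows make up. A row lasts 1/10 s, in which the tool goes at most 50 mm and 8.59 degrees, less where a joint would pass 70% of its speed; a pose out of reach is approached as far as the arm can. A call with a gripper value outside its range is refused whole. The fingers move at their own pace and stop on an object; the grip force is fixed at half the most. Time passes only in rows, so rows that repeat a pose let the fingers close. It gives the time, the measured TCP pose, the force and the opening at its end, in the units of the state.
- env.get_state(): the state, without advancing time (a new reading comes with each control period).
- camera(name): name is "side" or "top"; returns (picture, depth): 384x512x3 uint8, red, green, blue; 384x512 float32, m along the optical axis (not along the pixel's ray), 0 where there is no reading.
- calibration(name): a dict with "fx", "fy", "cx", "cy" (pixels), "camera_from_world" (4x4, takes a point from world to camera coordinates). Camera axes: x right, y down, z forward; pixel columns grow to the right and rows downward; lengths in m; the calibration is good to about 2 mm. A picture is of the moment at which its call begins. calibration takes no time and is no camera call.
- env.hand_in(): hands the job in, once; it reports no verdict.
The state is a dict: "time_s": time; "qpos": joint angles; "dq": joint speeds; "effort": joint torques, N m; "ee_pos": TCP position; "ee_rot": TCP orientation; "wrist_force": force on the tool from outside, world axes, zero at the start; "ft_torque": the same for the moment, N m; "finger_gap": finger opening in m.
Only numpy, scipy, OpenCV 4.12 (cv2) and the standard library are available. Lean on these libraries where they do the work, as an engineer would, in place of code of your own. Each camera call takes 0.05 s, during which the arm holds its last target.

## Working session

There is one attempt and no reset: what is moved stays moved. The work goes in short steps, Python scripts to look and compute and a shell command to move; the robot and the scene stay as the last step left them, time stands still between calls to the robot, and variables do not carry over. Pictures are saved under pics/ and viewed, and the job is handed in when it is done.

```bash
mkdir -p pics; ls; python3 - <<'E'
from rig import env,camera,calibration
import cv2,numpy as np
for n in("side","top"):
    p,d=camera(n); cv2.imwrite(f"pics/{n}0.png",cv2.cvtColor(p,cv2.COLOR_RGB2BGR)); np.save(f"pics/{n}0.npy",d)
    c=calibration(n); print(n,c)
print(env.get_state())
E
```

```text
pics
side {'fx': 429.61233236671586, 'fy': 429.61233236671586, 'cx': 254.87534587756411, 'cy': 186.64838784916282, 'camera_from_world': array([[ 0.99923713, -0.03900056,  0.00202913, -0.45174388],
       [-0.0194962 , -0.54318586, -0.8393861 ,  0.07642912],
       [ 0.03383872,  0.83870619, -0.54353184,  0.82367392],
       [ 0.        ,  0.        ,  0.        ,  1.        ]])}
top {'fx': 453.72410072176893, 'fy': 453.72410072176893, 'cx': 254.51408146970167, 'cy': 189.18706034384115, 'camera_from_world': array([[ 0.01258757, -0.99956923, -0.02651226,  0.06039659],
       [-0.99338698, -0.00947481, -0.11442263,  0.49513512],
       [ 0.11412214,  0.02777724, -0.99307833,  0.85914776],
       [ 0.        ,  0.        ,  0.        ,  1.        ]])}
{'time_s': 0.1, 'qpos': array([ 1.2227988 ,  0.53711704, -0.00440813,  1.53876318,  0.00260706,
        1.06728494, -0.07119607]), 'dq': array([ 0.00032611, -0.00230509,  0.00318582, -0.00221514, -0.00174398,
       -0.00014799, -0.00012376]), 'effort': array([ 3.07625211e-03, -5.84564388e+01,  1.05241410e+00, -2.59776521e+01,
        1.27515185e-02,  4.65488731e-03, -3.49424920e-05]), 'ee_pos': array([ 0.18057074, -0.62384868,  0.24148805]), 'ee_rot': array([-1.48296167,  1.56922927,  1.94048133]), 'wrist_force': array([ 0.08474651, -0.14551138, -0.21646562]), 'ft_torque': array([ 0.0193328 ,  0.03026476, -0.05070997]), 'finger_gap': 0.0856703778908897}
```

View pics/top0.png

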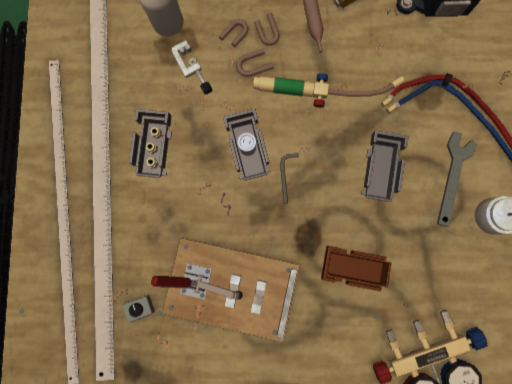

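View pics/side0.png

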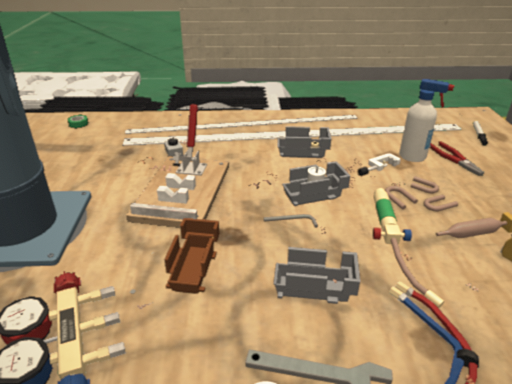

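```bash
cat > h.py <<'E'
from rig import env,camera,calibration
import cv2,numpy as np
def cloud(n,d):
    c=calibration(n);T=np.linalg.inv(c["camera_from_world"])
    v,u=np.mgrid[:384,:512]
    P=np.stack([(u-c["cx"])/c["fx"]*d,(v-c["cy"])/c["fy"]*d,d,np.ones_like(d)],-1)@T.T
    P=P[...,:3];P[d==0]=np.nan
    return P
def proj(n,X):
    c=calibration(n);X=np.atleast_2d(X);q=X@c["camera_from_world"][:3,:3].T+c["camera_from_world"][:3,3]
    return np.c_[q[:,0]/q[:,2]*c["fx"]+c["cx"],q[:,1]/q[:,2]*c["fy"]+c["cy"]]
def pix(n,u,v,z):
    c=calibration(n);T=np.linalg.inv(c["camera_from_world"]);r=T[:3,:3]@[(u-c["cx"])/c["fx"],(v-c["cy"])/c["fy"],1];o=T[:3,3]
    return o+r*(z-o[2])/r[2]
E
python3 - <<'E'
from h import *
p=cv2.imread("pics/top0.png");d=np.load("pics/top0.npy");P=cloud("top",d)
cr=[]
for n,(u,v) in dict(nut=(152,145),cap=(246,145),emp=(385,165)).items():
    w=45
    cr.append(cv2.resize(p[v-w:v+w,u-w//1+5:u+w-5],None,fx=3.3*1,fy=3.3,interpolation=2) )
    s=P[v-w:v+w,u-w:u+w].reshape(-1,3);h=s[(s[:,2]>.052)&(s[:,2]<.068)]
    a=s[(s[:,2]>.025)&(s[:,2]<.068)]
    for q in(a,h):
        r=cv2.minAreaRect(q[:,:2].astype(np.float32)*1000);print(n,len(q),r,q[:,2].max(),q.mean(0))
    h=P[v-w:v+w,u-w:u+w,2]
    cr.append(cv2.cvtColor(cv2.resize(np.clip(np.nan_to_num(h[:,5:-5])/.08*255,0,255).astype(np.uint8),None,fx=3.3,fy=3.3,interpolation=0),8))
cv2.imwrite("pics/c0.png",np.vstack([np.hstack(cr[0::2]),np.hstack(cr[1::2])]))
E
```

```text
nut 1343 ((580.0861206054688, 271.1708679199219), (64.97640228271484, 126.26107025146484), 84.71883392333984) 0.06708835658320245 [0.58794642 0.27289962 0.04504345]
nut 481 ((589.1347045898438, 270.35589599609375), (64.93258666992188, 108.10153198242188), 84.70301818847656) 0.06708835658320245 [0.59559223 0.27006865 0.06065737]
cap 1258 ((578.0419311523438, 80.83258819580078), (126.64186096191406, 63.88399124145508), 15.145383834838867) 0.06796662822967536 [0.58773187 0.08318684 0.05017614]
cap 672 ((587.1497802734375, 83.35425567626953), (107.671875, 63.90884780883789), 15.219880104064941) 0.06796662822967536 [0.59046815 0.08402814 0.06270774]
emp 1135 ((538.3068237304688, -183.12734985351562), (65.01483154296875, 126.63711547851562), 80.82406616210938) 0.0659190369473297 [ 0.54823432 -0.18833234  0.04745989]
emp 504 ((547.4326171875, -184.60147094726562), (65.01483154296875, 108.14894104003906), 80.82406616210938) 0.0659190369473297 [ 0.5541106  -0.18620802  0.06068501]
```

View pics/c0.png

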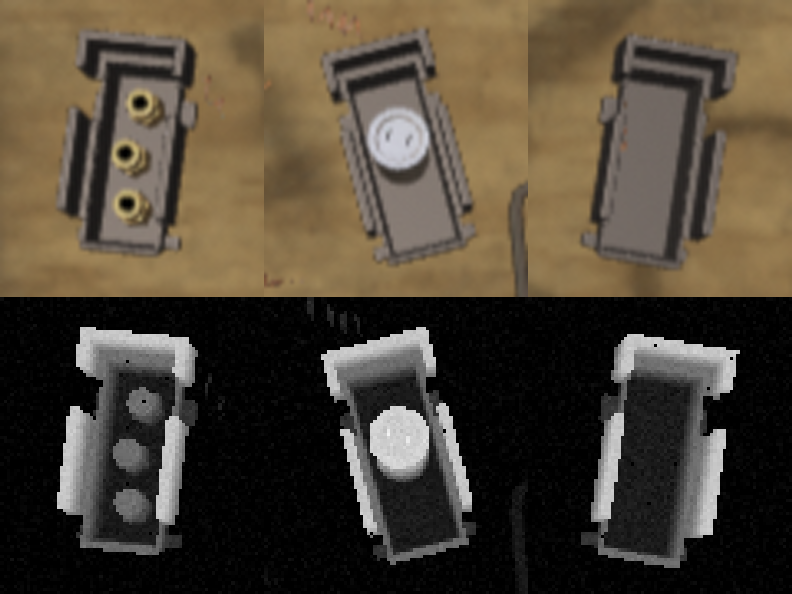

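```bash
cat >> h.py <<'E'
from scipy.spatial.transform import Rotation as Ro
def st():
    s=env.get_state();R=Ro.from_euler("xyz",s["ee_rot"]).as_matrix()
    print("t",s["time_s"],"p",s["ee_pos"].round(4),"yaxis az",np.degrees(np.arctan2(R[1,1],R[0,1])).round(2),"tilt xyz",R[:,0].round(3),"q",s["qpos"].round(3),"F",s["wrist_force"].round(1),"gap",s["finger_gap"].round(4))
E
python3 -c "
from h import *;st()
print(pix('top',385,165,.03))
# side check: overlay of model corners
p=cv2.imread('pics/side0.png')
def ov(x,y,yaw,col):
    c,s=np.cos(np.radians(yaw)),np.sin(np.radians(yaw));
    for z,xs in((.062,(-.043,.018,.042,.065)),(.0,(-.06,.065))):
        for a in xs:
            for b in(-.032,.032):
                u=proj('side',[x+c*a-s*b,y+s*a+c*b,z])[0]*1; cv2.circle(p,tuple(np.int32(u.round())),1,col,-1)
ov(.5362,-.1828,-9.2,(0,0,255));ov(.5779,.2714,-5.28,(0,255,0))
cv2.imwrite('pics/s1.png',cv2.resize(p[115:310,240:380],None,fx=4,fy=3,interpolation=2)[:590])
"
```

```text
Traceback (most recent call last):
  File "h.py", line 18, in st
    print("t",s["time_s"],"p",s["ee_pos"].round(4),"yaxis az",np.degrees(np.arctan2(R[1,1],R[0,1])).round(2),"tilt xyz",R[:,0].round(3),"q",s["qpos"].round(3),"F",s["wrist_force"].round(1),"gap",s["finger_gap"].round(4))
                                                                                                                                                                                                   ^^^^^^^^^^^^^^^^^^^^^
AttributeError: 'float' object has no attribute 'round'
```

```bash
sed -i 's/s\["finger_gap"\].round(4)/round(s["finger_gap"],4)/' h.py
python3 -c "
from h import *;st()
p=cv2.imread('pics/side0.png')
p=cv2.resize(p,None,fx=4,fy=4,interpolation=2)
def ov(x,y,yaw,col):
    c,s=np.cos(np.radians(yaw)),np.sin(np.radians(yaw));
    for z,xs in((.062,(-.043,.018,.042,.065)),(.034,(-.06,))):
        for a in xs:
            for b in(-.032,.032):
                u=proj('side',[x+c*a-s*b,y+s*a+c*b,z])[0]*4+1.5; cv2.circle(p,tuple(np.int32(u.round())),2,col,-1)
ov(.5362,-.1828,-9.2,(0,0,255));ov(.5779,.2714,-5.28,(0,255,0))
cv2.imwrite('pics/s1.png',np.hstack([p[970:1230,1070:1460],p[480:740,1070:1460]]))
"
```

```text
t 0.1 p [ 0.1806 -0.6238  0.2415] yaxis az -73.85 tilt xyz [-0.001  0.001 -1.   ] q [ 1.223  0.537 -0.004  1.539  0.003  1.067 -0.071] F [ 0.1 -0.1 -0.2] gap 0.0857
```

View pics/s1.png

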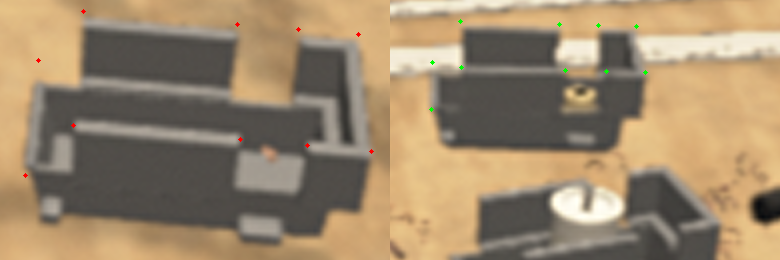

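```bash
python3 - <<'E'
from h import *
for n in("top","side"):
    P=cloud(n,np.load(f"pics/{n}0.npy")).reshape(-1,3)
    for nm,x,y,yaw in(("emp",.5362,-.1828,-9.2),("nut",.5779,.2714,-5.28)):
        c,s=np.cos(np.radians(yaw)),np.sin(np.radians(yaw))
        L=np.c_[(P[:,0]-x)*c+(P[:,1]-y)*s,-(P[:,0]-x)*s+(P[:,1]-y)*c,P[:,2]]
        near=(abs(L[:,0])<.12)&(abs(L[:,1])<.09)
        t=L[near&(L[:,2]<.02)&((abs(L[:,0])>.08)|(abs(L[:,1])>.045))]
        h=L[near&(L[:,2]>.057)&(L[:,2]<.075)]
        b=L[near&(L[:,2]>.02)&(L[:,2]<.07)]
        print(n,nm,"table z",np.median(t[:,2]),"rim z hist",np.percentile(h[:,2],[5,25,50,75,95]).round(4),"x",np.percentile(h[:,0],[.5,99.5]).round(4),"y",np.percentile(h[:,1],[.5,99.5]).round(4),"all",np.percentile(b[:,:2],[.3,99.7],axis=0).round(4).tolist())
E
```

```text
top emp table z 0.000343469134358676 rim z hist [0.0586 0.0608 0.0619 0.063  0.0645] x [-0.0423  0.065 ] y [-0.0321  0.0324] all [[-0.061, -0.0319], [0.0649, 0.0325]]
top nut table z 0.00023801760081004764 rim z hist [0.0582 0.0605 0.0618 0.063  0.0644] x [-0.0419  0.0652] y [-0.0324  0.0321] all [[-0.0607, -0.0325], [0.0651, 0.032]]
side emp table z -0.0007057428845229641 rim z hist [0.0576 0.0596 0.0607 0.0614 0.0622] x [-0.0421  0.0643] y [-0.0353  0.0299] all [[-0.0611, -0.0355], [0.0645, 0.0292]]
side nut table z -0.000604092378023724 rim z hist [0.0573 0.0585 0.0603 0.0613 0.0623] x [-0.0425  0.064 ] y [-0.0365  0.0319] all [[-0.0609, -0.0371], [0.064, 0.031]]
```

```bash
python3 - <<'E'
from h import *
P=cloud("top",np.load("pics/top0.npy"))
print("can",np.nanmax(P[190:240,470:,2]),P[215,500]);print("gauges",np.nanmax(P[300:,370:,2]))
print("left stuff between", np.nanmax(P[90:240,120:420,2]))
E
python3 -m jog '0.04 0.03 0 0 0 -5 0.085; 0.08 0.06 0 0 0 -10 0.085; 0.11 0.09 0 0 0 -15 0.085; 0.14 0.13 0 0 0 -20 0.085; 0.17 0.17 0 0 0 -25.35 0.085'; python3 -c "from h import *;st()"
```

```text
can 0.07537812409547173 [ 0.44700349 -0.3889305   0.06227236]
gauges 0.046058789622987706
left stuff between 0.0763226485545685
time_s: 0.6
ee_pos: [0.3514, -0.4521, 0.2411]
ee_rot: [-1.303, 1.569, 1.674]
wrist_force: [0.9, 0.3, -1.4]
finger_gap: 0.085
t 0.6 p [ 0.3514 -0.4521  0.2411] yaxis az -99.43 tilt xyz [-0.     0.002 -1.   ] q [ 0.808  0.406  0.032  1.75  -0.017  0.987 -0.889] F [ 0.9  0.3 -1.4] gap 0.085
```

```bash
python3 -m jog '0.028 0.04 0 0 0 0 0.085; 0.055 0.08 0 0 0 0 0.085; 0.083 0.12 -0.01 0 0 0 0.085; 0.11 0.16 -0.02 0 0 0 0.085; 0.137 0.2 -0.03 0 0 0 0.085';python3 -m jog '0.025 0.035 -0.02 0 0 0 0.085; 0.047 0.069 -0.05 0 0 0 0.085; 0.047 0.069 -0.08 0 0 0 0.085; 0.047 0.069 -0.085 0 0 0 0.085';  python3 -c "
from h import *;st()
p,d=camera('top');cv2.imwrite('pics/t2.png',cv2.cvtColor(p,4))
p,d=camera('side');cv2.imwrite('pics/s2.png',cv2.cvtColor(p,4))"
```

```text
time_s: 1.1
ee_pos: [0.4891, -0.2503, 0.2107]
ee_rot: [-1.267, 1.569, 1.71]
wrist_force: [0.5, 0.1, -0.2]
finger_gap: 0.085
time_s: 1.5
ee_pos: [0.5339, -0.1791, 0.1222]
ee_rot: [-0.382, 1.563, 2.598]
wrist_force: [-0.3, -0.3, 0.4]
finger_gap: 0.0848
t 1.5 p [ 0.5339 -0.1791  0.1222] yaxis az -99.26 tilt xyz [-0.007  0.004 -1.   ] q [ 0.298  0.554 -0.07   1.851  0.051  0.746 -1.531] F [-0.3 -0.3  0.4] gap 0.0848
```

View pics/s2.png

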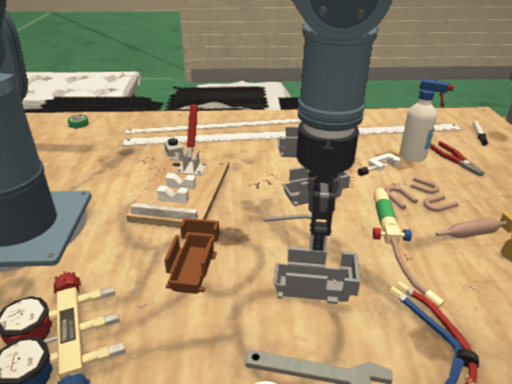

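```bash
python3 -m jog '0.002 -0.004 -0.01 0 0 0 0.085; 0.002 -0.004 -0.025 0 0 0 0.085; 0.002 -0.004 -0.04 0 0 0 0.085; 0.002 -0.004 -0.04 0 0 0 0.085'; python3 -c "from h import *;st()"
```

```text
time_s: 2.0
ee_pos: [0.5349, -0.186, 0.0827]
ee_rot: [-0.248, 1.563, 2.728]
wrist_force: [-1.3, -0.0, -0.5]
finger_gap: 0.0846
t 2.0 p [ 0.5349 -0.186   0.0827] yaxis az -99.54 tilt xyz [-0.007  0.003 -1.   ] q [ 0.304  0.621 -0.064  1.857  0.058  0.673 -1.531] F [-1.3 -0.  -0.5] gap 0.0846
```

```bash
python3 -m jog '0.001 0.002 -0.015 0 0 0 0.085; 0.001 0.002 -0.03 0 0 0 0.085; 0.001 0.002 -0.042 0 0 0.3 0.085; 0.001 0.002 -0.044 0 0 0.3 0.085; 0.001 0.002 -0.044 0 0 0.3 0.085'; python3 -c "from h import *;st()
p,d=camera('side');cv2.imwrite('pics/s3.png',cv2.resize(cv2.cvtColor(p,4)[150:340,220:440],None,fx=3,fy=3))"
```

```text
time_s: 2.5
ee_pos: [0.5356, -0.1839, 0.038]
ee_rot: [-0.231, 1.562, 2.749]
wrist_force: [0.2, -1.3, -0.5]
finger_gap: 0.085
t 2.5 p [ 0.5356 -0.1839  0.038 ] yaxis az -99.23 tilt xyz [-0.008  0.003 -1.   ] q [ 0.297  0.696 -0.06   1.864  0.067  0.592 -1.537] F [ 0.2 -1.3 -0.5] gap 0.085
```

View pics/s3.png

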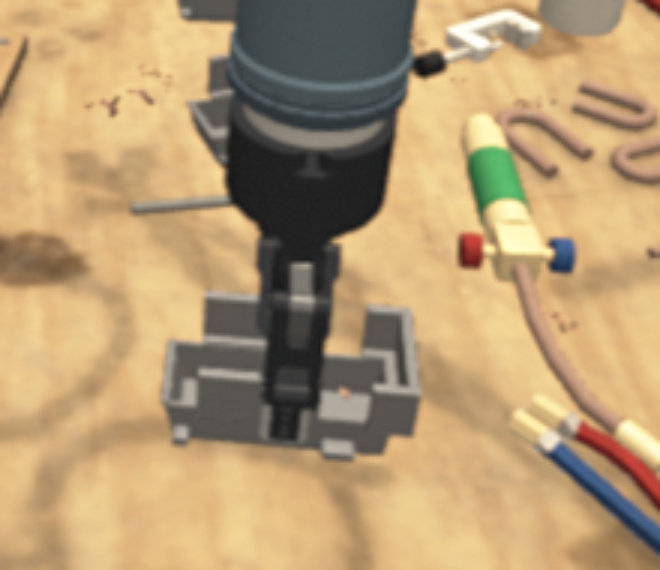

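```bash
python3 -m jog '0 0 0 0 0 0 0.055; 0 0 0 0 0 0 0.05; 0 0 0 0 0 0 0.05; 0 0 0 0 0 0 0.05; 0 0 0 0 0 0 0.05';python3 -m jog '0 0 0 0 0 0 0.05; 0 0 0.005 0 0 0 0.05; 0 0 0.015 0 0 0 0.05; 0 0 0.03 0 0 0 0.05; 0 0 0.03 0 0 0 0.05'; python3 -c "from h import *;st()
p,d=camera('side');cv2.imwrite('pics/s4.png',cv2.resize(cv2.cvtColor(p,4)[150:340,220:440],None,fx=3,fy=3))"
```

```text
time_s: 3.05
ee_pos: [0.5368, -0.1841, 0.0395]
ee_rot: [-0.299, 1.565, 2.681]
wrist_force: [-0.2, 0.9, 6.5]
finger_gap: 0.0631
time_s: 3.55
ee_pos: [0.5385, -0.1847, 0.0721]
ee_rot: [-0.666, 1.569, 2.314]
wrist_force: [0.1, -0.3, -1.0]
finger_gap: 0.0632
t 3.55 p [ 0.5385 -0.1847  0.0721] yaxis az -99.24 tilt xyz [-0.001  0.001 -1.   ] q [ 0.3    0.639 -0.064  1.857  0.061  0.649 -1.532] F [ 0.1 -0.3 -1. ] gap 0.0632
```

View pics/s4.png

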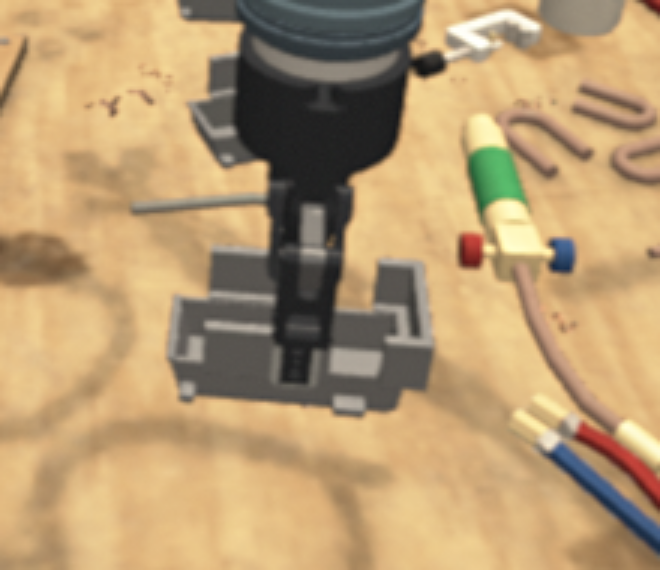

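```bash
python3 -m jog '0 0 0.03 0 0 0 0.05; 0 0 0.06 0 0 8 0.05; 0 0.01 0.09 0 0 16 0.05; 0 0.02 0.12 0 0 24 0.05; 0 0.03 0.13 0 0 32 0.05';python3 -m jog '0 0.02 0 0 0 8 0.05; 0 0.04 0 0 0 16 0.05; 0 0.06 0 0 0 24 0.05; 0.01 0.08 0 0 0 32 0.05; 0.01 0.1 0 0 0 40 0.05';python3 -m jog '0 0.02 0 0 0 8 0.05; 0 0.04 0 0 0 16 0.05; 0 0.06 0 0 0 24 0.05; 0.01 0.08 0 0 0 32 0.05; 0.01 0.1 0 0 0 40 0.05'; python3 -c "from h import *;st()"
```

```text
time_s: 4.1
ee_pos: [0.5394, -0.1546, 0.2042]
ee_rot: [2.011, 1.569, -0.727]
wrist_force: [-0.0, 0.1, -1.0]
finger_gap: 0.0628
time_s: 4.6
ee_pos: [0.55, -0.0538, 0.2042]
ee_rot: [2.066, 1.568, 0.031]
wrist_force: [0.2, -0.6, -1.8]
finger_gap: 0.0632
time_s: 5.1
ee_pos: [0.5607, 0.0467, 0.2041]
ee_rot: [1.926, 1.568, 0.594]
wrist_force: [0.2, -0.5, -1.4]
finger_gap: 0.0631
t 5.1 p [0.5607 0.0467 0.2041] yaxis az 13.69 tilt xyz [ 0.003  0.002 -1.   ] q [ 0.279  0.499 -0.583  1.785  0.328  0.952 -0.201] F [ 0.2 -0.5 -1.4] gap 0.0631
```

```bash
python3 -m jog '0 0.025 0 0 0 8 0.05; 0.005 0.05 0 0 0 16 0.05; 0.01 0.075 0 0 0 24 0.05; 0.01 0.1 0 0 0 32 0.05; 0.01 0.12 0 0 0 40 0.05';python3 -m jog '0 0.03 0 0 0 8 0.05; 0.005 0.06 0 0 0 16 0.05; 0.007 0.09 0 0 0 24 0.05; 0.007 0.104 0 0 0 31 0.05; 0.007 0.104 0 0 0 31 0.05'; python3 -c "from h import *;st()
p,d=camera('top');cv2.imwrite('pics/t5.png',cv2.cvtColor(p,4));np.save('pics/t5.npy',d)
p,d=camera('side');cv2.imwrite('pics/s5.png',cv2.cvtColor(p,4));np.save('pics/s5.npy',d)"
```

```text
time_s: 5.6
ee_pos: [0.5703, 0.1681, 0.2038]
ee_rot: [2.071, 1.567, 1.443]
wrist_force: [0.0, 0.5, -2.5]
finger_gap: 0.0632
time_s: 6.1
ee_pos: [0.5762, 0.2748, 0.2035]
ee_rot: [2.126, 1.565, 2.044]
wrist_force: [-0.5, 0.8, -1.9]
finger_gap: 0.063
t 6.1 p [0.5762 0.2748 0.2035] yaxis az 85.33 tilt xyz [-0.003  0.005 -1.   ] q [ 0.041  0.712 -0.847  1.569  0.568  1.122  0.552] F [-0.5  0.8 -1.9] gap 0.063
```

View pics/t5.png

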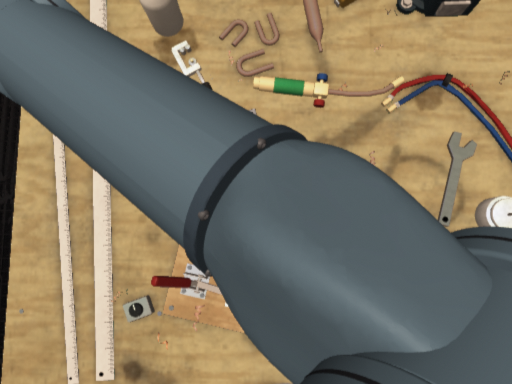

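View pics/s5.png

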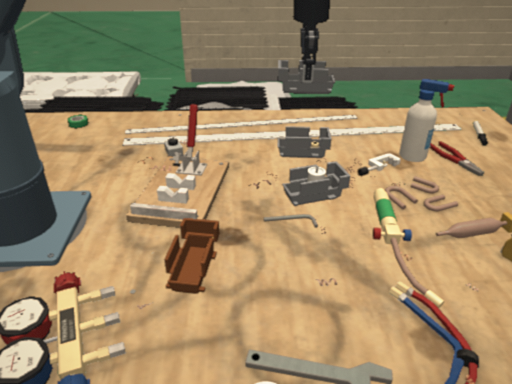

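```bash
python3 - <<'E'
from h import *
P=cloud("side",np.load("pics/s5.npy"));I=cv2.imread("pics/s5.png")
q=P[50:110,265:345].reshape(-1,3)
g=q[(q[:,2]>.15)&(q[:,2]<.24)&(abs(q[:,1]-.27)<.06)]
yaw=-5.28;c,s=np.cos(np.radians(yaw)),np.sin(np.radians(yaw))
L=np.c_[(g[:,0]-.5762)*c+(g[:,1]-.2748)*s,-(g[:,0]-.5762)*s+(g[:,1]-.2748)*c,g[:,2]]
print(len(L),np.percentile(L,[.3,1,50,99,99.7],axis=0).round(4))
# near side face: visible points by x bins
for a in np.arange(-.07,.07,.01):
    m=(L[:,0]>a)&(L[:,0]<a+.01); 
    if m.sum(): print(a.round(3),m.sum(),np.percentile(L[m,1],[5,20]).round(4),"z",np.percentile(L[m,2],[1,99]).round(4))
cv2.imwrite("pics/s5c.png",np.vstack([cv2.resize(I[50:175,255:360],None,fx=5,fy=4.7,interpolation=2)]))
E
```

```text
1528 [[-0.063  -0.0513  0.1638]
 [-0.062  -0.0505  0.1646]
 [-0.0007 -0.0272  0.1988]
 [ 0.0589  0.029   0.2354]
 [ 0.061   0.0311  0.2375]]
-0.07 36 [-0.0361 -0.0345] z [0.196  0.2263]
-0.06 113 [-0.0377 -0.0362] z [0.1746 0.2261]
-0.05 144 [-0.0371 -0.0355] z [0.1662 0.2253]
-0.04 81 [-0.0339 -0.0281] z [0.1659 0.1952]
-0.03 91 [-0.0357 -0.0304] z [0.1635 0.1951]
-0.02 157 [-0.0373 -0.0349] z [0.1639 0.2275]
-0.01 151 [-0.0507 -0.0483] z [0.1644 0.2376]
0.0 153 [-0.0501 -0.0482] z [0.1645 0.2375]
0.01 122 [-0.0412 -0.0369] z [0.1643 0.2333]
0.02 146 [-0.0373 -0.036 ] z [0.1651 0.2248]
0.03 150 [-0.0371 -0.0354] z [0.1651 0.2244]
0.04 99 [-0.0364 -0.0339] z [0.1651 0.2245]
0.05 78 [-0.0352 -0.0281] z [0.1706 0.197 ]
0.06 7 [-0.028  -0.0251] z [0.194  0.1968]
```

View pics/s5c.png

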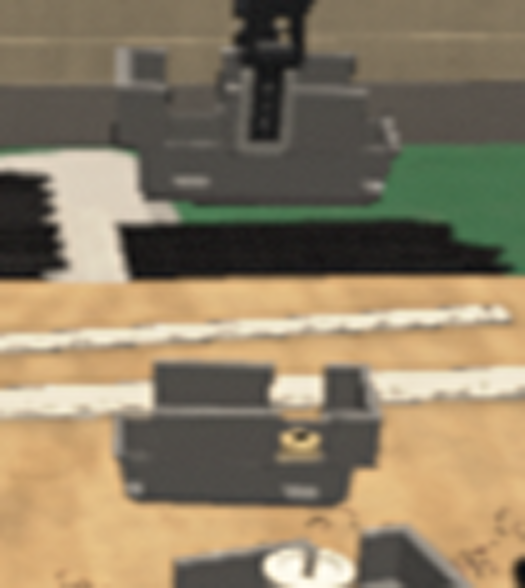

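```bash
python3 -m jog '0.001 -0.003 -0.02 0 0 -0.6 0.05; 0.001 -0.003 -0.05 0 0 -0.6 0.05; 0.001 -0.003 -0.08 0 0 -0.6 0.05; 0.001 -0.003 -0.095 0 0 -0.6 0.05; 0.001 -0.003 -0.095 0 0 -0.6 0.05'; python3 -c "from h import *;st()
p,d=camera('side');cv2.imwrite('pics/s6.png',cv2.resize(cv2.cvtColor(p,4)[80:200,230:390],None,fx=4.5,fy=4.5,interpolation=2))"
```

```text
time_s: 6.7
ee_pos: [0.5774, 0.2659, 0.1062]
ee_rot: [-2.85, 1.565, -2.953]
wrist_force: [0.2, -0.3, -1.3]
finger_gap: 0.0631
t 6.7 p [0.5774 0.2659 0.1062] yaxis az 84.12 tilt xyz [-0.005 -0.001 -1.   ] q [ 0.008  0.819 -0.769  1.631  0.659  0.974  0.478] F [ 0.2 -0.3 -1.3] gap 0.0631
```

View pics/s6.png

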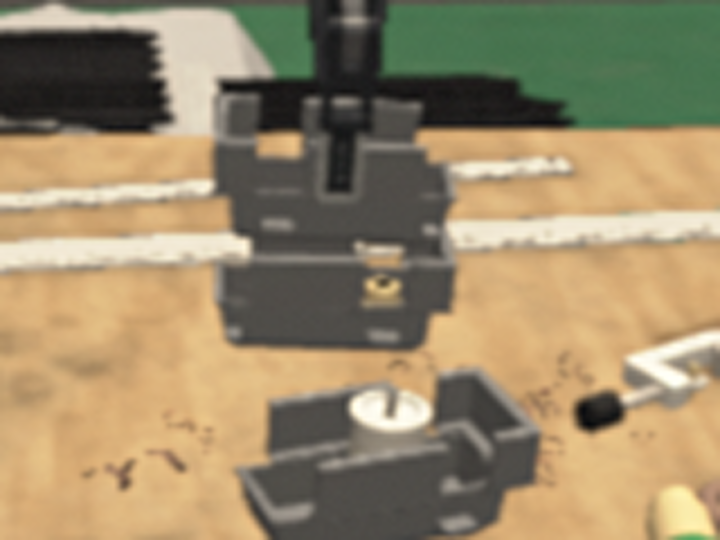

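```bash
python3 -m jog '-0.001 0.005 0 0 0 0.6 0.05; -0.001 0.005 -0.003 0 0 0.6 0.05; -0.001 0.005 -0.003 0 0 0.6 0.05'; python3 -c "from h import *;st()"
```

```text
time_s: 7.05
ee_pos: [0.5776, 0.2726, 0.1058]
ee_rot: [2.591, 1.568, 2.5]
wrist_force: [0.2, -0.2, -1.2]
finger_gap: 0.0633
t 7.05 p [0.5776 0.2726 0.1058] yaxis az 84.77 tilt xyz [-0.002  0.001 -1.   ] q [-0.002  0.823 -0.771  1.627  0.663  0.973  0.479] F [ 0.2 -0.2 -1.2] gap 0.0633
```

```bash
python3 -m jog '-0.001 -0.001 -0.004 0 0 0 0.05; -0.001 -0.001 -0.008 0 0 0 0.05; -0.001 -0.001 -0.011 0 0 0 0.05; -0.001 -0.001 -0.011 0 0 0 0.05'; python3 -c "from h import *;st()"
```

```text
time_s: 7.45
ee_pos: [0.5763, 0.2713, 0.0941]
ee_rot: [2.949, 1.568, 2.857]
wrist_force: [0.2, -0.3, -1.2]
finger_gap: 0.063
t 7.45 p [0.5763 0.2713 0.0941] yaxis az 84.76 tilt xyz [-0.003  0.001 -1.   ] q [-0.005  0.835 -0.762  1.635  0.675  0.955  0.471] F [ 0.2 -0.3 -1.2] gap 0.063
```

```bash
python3 -m jog '0 0 -0.001 0 0 0 0.05; 0 0 -0.002 0 0 0 0.05; 0 0 -0.003 0 0 0 0.05; 0 0 -0.003 0 0 0 0.05'; python3 -c "from h import *;st()
p,d=camera('side');np.save('pics/s7.npy',d);cv2.imwrite('pics/s7.png',cv2.resize(cv2.cvtColor(p,4)[80:200,230:390],None,fx=4.5,fy=4.5,interpolation=2))"
```

```text
time_s: 7.85
ee_pos: [0.5763, 0.2714, 0.0918]
ee_rot: [2.971, 1.568, 2.879]
wrist_force: [-2.5, -1.6, 2.8]
finger_gap: 0.0632
t 7.85 p [0.5763 0.2714 0.0918] yaxis az 84.76 tilt xyz [-0.002  0.001 -1.   ] q [-0.007  0.838 -0.76   1.636  0.678  0.951  0.469] F [-2.5 -1.6  2.8] gap 0.0632
```

View pics/s7.png

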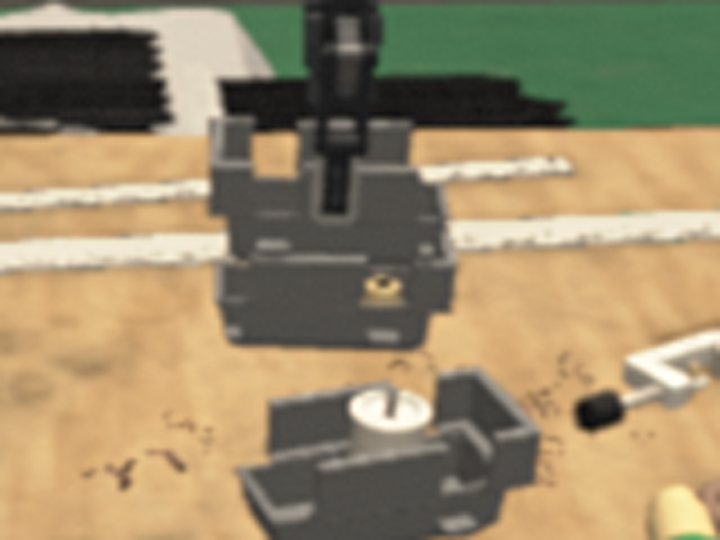

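```bash
cat > m.py <<'E'
from h import *
def meas(f):
    P=cloud("side",np.load(f))[90:165,265:345].reshape(-1,3)
    yaw=-5.28;c,s=np.cos(np.radians(yaw)),np.sin(np.radians(yaw));x,y=P[:,0]-.578,P[:,1]-.2714
    L=np.c_[x*c+y*s,-x*s+y*c,P[:,2]]
    L=L[(abs(L[:,0])<.08)&(abs(L[:,1])<.05)]
    for nm,lo,hi in(("low",.02,.05),("up",.065,.12)):
        m=L[(L[:,2]>lo)&(L[:,2]<hi)];print(nm,np.percentile(m[:,:2],[.5,99.5],axis=0).round(4).tolist())
    for a,b in((-.065,-.045),(.03,.043)):
        m=L[(L[:,0]>a)&(L[:,0]<b)&(L[:,2]>.06)];print("top z",a,np.percentile(m[:,2],[90,97]).round(4))
E
python3 -c "
from m import *;meas('pics/s7.npy')"
```

```text
low [[-0.0611, -0.0366], [0.0633, 0.0235]]
up [[-0.0657, -0.0479], [0.058, 0.0299]]
top z -0.065 [0.1136 0.1144]
top z 0.03 [0.1115 0.113 ]
```

```bash
python3 -m jog '0 0 0 0 0 0 0.07; 0 0 0 0 0 0 0.08; 0 0 0 0 0 0 0.085; 0 0 0 0 0 0 0.085; 0 0 0 0 0 0 0.085'; python3 -c "from h import *;st()
p,d=camera('side');np.save('pics/s8.npy',d);cv2.imwrite('pics/s8.png',cv2.resize(cv2.cvtColor(p,4)[80:200,230:390],None,fx=4.5,fy=4.5,interpolation=2))
from m import *;meas('pics/s8.npy')"
```

```text
time_s: 8.4
ee_pos: [0.5763, 0.2714, 0.0917]
ee_rot: [2.944, 1.568, 2.852]
wrist_force: [0.7, -0.6, 0.2]
finger_gap: 0.085
t 8.4 p [0.5763 0.2714 0.0917] yaxis az 84.77 tilt xyz [-0.002  0.001 -1.   ] q [-0.007  0.838 -0.759  1.636  0.677  0.951  0.469] F [ 0.7 -0.6  0.2] gap 0.085
low [[-0.0611, -0.0363], [0.0634, 0.0235]]
up [[-0.0657, -0.0494], [0.0581, 0.0427]]
top z -0.065 [0.113  0.1136]
top z 0.03 [0.111  0.1136]
```

View pics/s8.png

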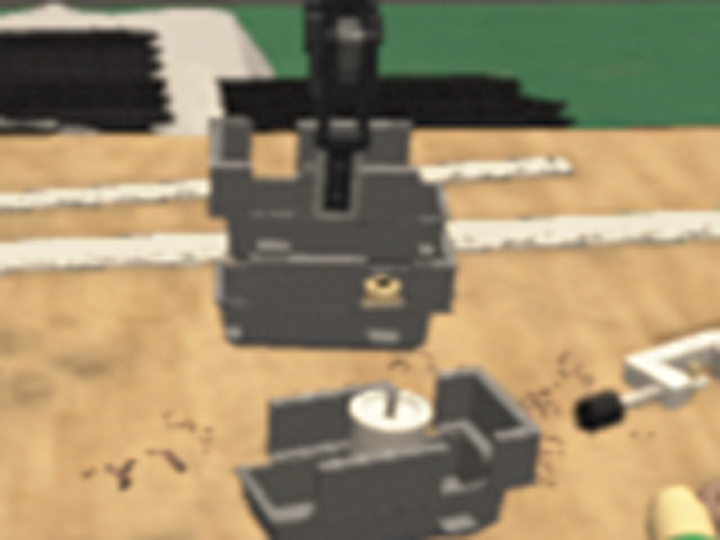

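Released and still standing level; now straight up, slowly at first.

```bash
python3 -m jog '0 0 0.01 0 0 0 0.085; 0 0 0.025 0 0 0 0.085; 0 0 0.045 0 0 0 0.085; 0 0 0.07 0 0 0 0.085; 0 0 0.1 0 0 0 0.085';python3 -m jog '0 -0.03 0.03 0 0 0 0.085; -0.02 -0.08 0.03 0 0 0 0.085; -0.04 -0.13 0.03 0 0 0 0.085; -0.06 -0.17 0.03 0 0 0 0.085; -0.06 -0.21 0.03 0 0 0 0.085';python3 -m jog '0 -0.04 0 0 0 0 0.085; 0 -0.08 0 0 0 0 0.085; 0 -0.12 0 0 0 0 0.085; 0 -0.16 0 0 0 0 0.085; 0 -0.2 0 0 0 0 0.085'; python3 -c "from h import *;st()
p,d=camera('side');np.save('pics/s9.npy',d);cv2.imwrite('pics/s9.png',cv2.cvtColor(p,4))
p,d=camera('top');np.save('pics/t9.npy',d);cv2.imwrite('pics/t9.png',cv2.cvtColor(p,4))
from m import *;meas('pics/s9.npy')
P=cloud('top',d)
for nm,(u,v),lo,hi in(('up',(148,148),.08,.13),('cap',(246,145),.025,.068)):
    s=P[v-50:v+50,u-45:u+45].reshape(-1,3);a=s[(s[:,2]>lo)&(s[:,2]<hi)];print(nm,len(a),cv2.minAreaRect(a[:,:2].astype(np.float32)*1000) if len(a) else 0)
"
```

```text
time_s: 8.95
ee_pos: [0.5761, 0.2714, 0.1935]
ee_rot: [2.933, 1.568, 2.842]
wrist_force: [-0.3, 0.4, -0.5]
finger_gap: 0.0852
time_s: 9.45
ee_pos: [0.5137, 0.0599, 0.2246]
ee_rot: [-2.617, 1.568, -2.707]
wrist_force: [1.2, 0.1, -0.1]
finger_gap: 0.0851
time_s: 9.95
ee_pos: [0.5139, -0.1417, 0.2262]
ee_rot: [-1.864, 1.568, -1.953]
wrist_force: [0.6, -0.7, 0.5]
finger_gap: 0.0849
t 9.95 p [ 0.5139 -0.1417  0.2262] yaxis az 84.9 tilt xyz [-0.001 -0.002 -1.   ] q [ 0.871  0.514 -0.905  1.826  0.47   1.033  1.261] F [ 0.6 -0.7  0.5] gap 0.0849
low [[-0.0611, -0.0366], [0.0641, 0.0232]]
up [[-0.0659, -0.0367], [0.059, 0.0286]]
top z -0.065 [0.1129 0.1141]
top z 0.03 [0.0927 0.0959]
up 1152 ((575.58203125, 271.18377685546875), (65.20976257324219, 127.23846435546875), 84.66046142578125)
cap 1244 ((578.2021484375, 80.88348388671875), (126.47402954101562, 63.877445220947266), 15.20702838897705)
```

View pics/s9.png

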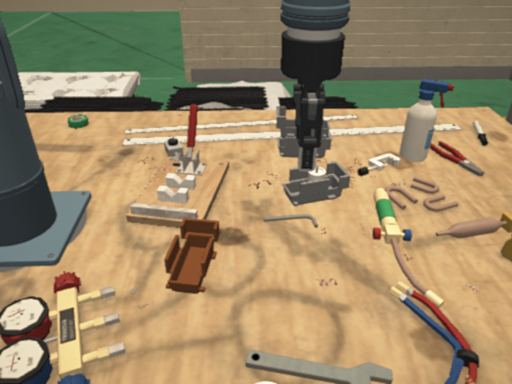

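View pics/t9.png

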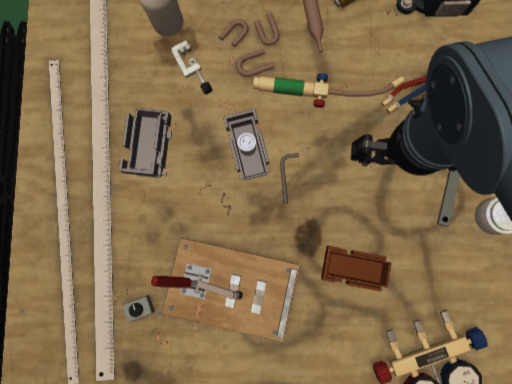

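```bash
python3 - <<'E'
from h import *
P=cloud('top',np.load('pics/t9.npy'))[95:195,105:195].reshape(-1,3)
a=P[(P[:,2]>.108)&(P[:,2]<.122)]
A=np.c_[a[:,:2]-[.578,.271],np.ones(len(a))];k=np.linalg.lstsq(A,a[:,2],rcond=None)[0];print(len(a),"slopes,z",k)
print(env.hand_in())
E
```

```text
486 slopes,z [-0.00246039  0.00375365  0.11331499]
the job is handed in; nothing more can be done
None
```

The empty tote now stands half-turned on the rim of the flare-nut tote, released, with the gripper clear of everything. I handed the job in at about 10 s of the 38 s; no verdict is reported.

I gripped the empty tote across its side bands and lifted it over the capacitor tote. On the way I turned it about 184°, then lowered it until I felt light contact (about 3 N), opened the gripper and backed off.

| Check | Measured | Limit |
|---|---|---|
| Offset between origins in plan | about 1 mm | 14 mm |
| Height of upper tote above lower | about 52 mm (rim at about 113.5 mm) | 47–57 mm |
| Lengths parallel | within about 0.1° | 10° |
| Upper tote level (fit to its rim) | about 0.3° | 4° (0.07 rad) |
| Capacitor tote movement | about 0.2 mm | 40 mm |

- **Camera disagreement:** the side camera read about 2–3 mm off from the top camera in y. I trusted the top camera, and the gripper position agreed with it.
- **Blocked view:** in the last side picture the gripper hid part of the upper rim, so one height reading there (about 95 mm) is not valid. The final level check came from the top camera instead.
- **Not measured separately:** I did not check the level of the nut tote on its own at the end. Its outline from the side camera stayed where it was to within about 1 mm.

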